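# Load the marking pallet and lock it with the pull-out toggle

## Task

Take the aluminium pallet off its plywood stand by the grip bar and load it into the corner fixture: flat on the desk, pushed up flush against both the far fence and the side of the console, with no gap. Then lock it: pull the console's locking toggle straight out to lift it over its lock ridge, flip it across to the side where the pallet lies, and let it drop back fully home, so that the bolt stays out over the pallet. Let go of everything and do not disturb the things standing around.

Things in the scene. Friction and masses are not known exactly. Their poses are not given: they have to be found in the camera images.
- fixture: Fixture fixed to the desk: grey console (x -120..0, y 0..122 mm) plus an aluminium fence strip. Origin: inside corner of the two faces, at desk height; x away from the robot, y left, z up, yaw within 0.2 rad. Fence face: plane x = 0, y -108..0, 18 mm high. Console side face: plane y = 0. Flush pallet: centre at x = -40, y = -50 mm, its x, y axes parallel to the fixture's.
- toggle_pivot (a point): Pivot of the toggle, on the console's sloped top, at (-60, 60, 72) mm of the fixture; axes as the fixture's. The top rises away from the robot at 35 deg, 28 mm high in front, 106 mm at the back: its normal is n = (-0.574, 0, 0.819), up-slope u = (0.819, 0, 0.574) in the fixture frame. The bat swings about u, left to right.
- brow_edge (a point): Middle of the free edge of a 4 mm aluminium brow plate, 90 mm wide along y, which stands square to the sloped top 45 mm up-slope (u) of the pivot and reaches 135 mm out along n, overhanging the toggle: a hand cannot come straight down on the bat, it must come in tilted about 35 deg, along n. Axes as the fixture's.
- bat_grip (a point): Middle of the toggle bat's round steel grip, 68 mm from the pivot along the bat (not pulled). The grip reaches 25 mm to either side along the bat, 19 mm in diameter, widening to 25 at the outer end. Site z: along the bat outward; x: flip axis (= u). Below it, 20 mm from the pivot, a 34 mm crossbar on the stem sits beside a 23.5 mm high steel lock ridge.
- toggle (a joint): Flip angle, rad, about u through the pivot: 0 = bat leans 25 deg left of n (+y, bolt withdrawn), 0.873 = leans 25 deg right of n (toward the pallet, bolt out). Unpulled, the lock ridge stops it after about 0.07 rad from either end. Stays where it is left; friction 0.06 N m.
- bat (a joint): How far the bat is pulled out along its own axis, in m: 0 = home, 0.014 = stop. A spring draws it home: 5 N at the start, 10 N fully out. It must be about 7 mm or more out to pass the ridge.
- bolt (a joint): How far the bolt stands out of the console's side face over the pallet, in m: 0 withdrawn, 0.017 fully out; it is driven by the toggle (no force needed). Block 14 mm wide, underside 15.5 mm above the desk, at x = -64 mm of the fixture.
- pallet_center (a point): Centre of the aluminium pallet, half-way up its 52 mm height. Base plate 80 x 100 x 12 mm (x, y, z); on it, centred, a grip bar 16 mm thick in x, 60 mm long in y, 12 to 52 mm above the underside. 0.25 to 0.5 kg. Same after a half turn. Starts on an 90 x 110 mm fixed plywood stand on four feet, top 30 mm above the desk, in front of the fixture.
- glue_bottle: bystander: small white bottle lying on the desk, 26 x 101 x 28 mm; origin under its middle
- screwdriver: bystander: small green-handled screwdriver lying on the desk, 19 x 130 x 18 mm; origin under its middle
- stopper3: bystander: black stepped fitting standing on the desk, 35 mm wide, 62 mm high; origin under its middle
- gift_box: bystander: white square box, 88 x 88 x 43 mm; origin under its middle

How it is judged:
By the outcome, as a careful person would: the job done as asked, in the order asked, and still so for the second after the job is handed in, with the robot touching nothing.
It also fails if it takes over 54 s, if anything falls off the work surface, if the arm or the gripper's body presses on something with over 40 N, if the wrist force passes 120 N, or if a joint passes its speed limit or range.

## Robot

A 7-joint arm with a two-finger parallel gripper is mounted at the origin on a cart in front of the work surface, level with it; the furniture and walls round the work are solid. World frame = base frame: x ahead of the robot, y to its left, z up, the work surface at z = 0. Lengths are in m, angles in rad, forces in N, time in s.
With the tool pointing down it reaches from about 0.425 to 0.875 m from the base axis. Payload 4.7 kg.
Tool frame: the origin (TCP) lies at the very end of the fingers, on their centre line; the grasp point (between the pads) lies 19 mm behind it; z points along the fingers, y is the line along which they close (so a half turn about z gives the same grasp; the last joint's range is limited). The gripper opens to 87 mm and grips with 3 to 60 N. Pads are 19 mm wide; open, the fingers measure 117 mm over their backs; the gripper's body (75 mm by 190 mm) begins 51 mm behind the grasp point.
Start: joints at [-1.316, 0.321, -0.07, 1.45, 0.023, 1.371, -0.057], TCP at [0.155, 0.631, 0.223] pointing down, gripper open.
Joint ranges: [-2.86, 2.86], [-0.3, 2.09], [-1.38, 1.24], [0.06, 2.45], [-1.56, 4.7], [0.09, 2.05], [-2.69, 2.69]. Speed limits (rad/s): [2.57, 2.57, 3.14, 3.14, 3.14, 3.14, 3.14].

## Interface

Orientations are given as a unit quaternion [w, x, y, z].
In Python, from bench import * gives the robot as it stands.
- The arm moves only by the tool arm_command, never from a script. Its argument "plan" is a list of rows, each a list of 6 numbers: the shift along the tool's x, y, z in cm, then the turn, a rotation vector about the tool's x, y, z in degrees. A call has 1 to 12 rows; each row shifts and turns the commanded pose from where the row before left it, along the tool's axes as they then stand; what a row does not reach is not made up. A row lasts 1/10 s, in which the tool goes at most 50 mm and 8.59 degrees, less where a joint would pass 70% of its speed; a pose out of reach is approached as far as the arm can. A call is refused whole if a number of a shift passes 5 or a number of a turn 8.59, either way. A call with a gripper value outside its range is refused whole. "jaw" is the closure in counts, from 0 (fully open) to 255 (shut), set as the call begins (left out, the last holds). The fingers move at their own pace and stop on an object; the grip force is fixed at half the most. Time passes only in rows, so rows that do not move let the fingers close. It gives the time, the measured TCP pose, the force, the opening and the grip force at its end, in the units of the state.
- get_state(): the state, without advancing time (a new reading comes with each control period).
- capture(name): name is "side" or "top"; returns a dict with "image" (480x640x3 uint8, red, green, blue), "K" (3x3 intrinsics, pixels), "dist" ([k1, k2, p1, p2, k3] as OpenCV has them; the pictures are not rectified), "camera_from_world" (4x4, takes a point from world to camera coordinates). Camera axes: x right, y down, z forward; pixel columns grow to the right and rows downward; lengths in m; the calibration is good to about 2 mm. A picture is of the moment at which its call begins. There is no depth.
- finish_job(): hands the job in; it is judged then, once.
Trained networks look in a picture, given as the dict that the camera call returned (one of the last four; its "shot" number tells which), for a name from the list of things; names that differ only in an ending like _2 or _b are one class to them, and where a whole thing is asked for, a point or a joint stands for the part that bears it (a point fixed in the world has none). Each returns a list of dicts, best first, with "conf" (0 to 1); they miss things now and then, are a little off and sometimes report something else, mostly with a low value. They report only what shows in the picture. A call takes as long as a camera call.
- regions_of(target, picture): "mask" (480x640 bool, what is visible of it) and "centre" ([row, column] in pixels, amid what is visible of it).
- place_of(target, picture): "centre" ([row, column] in pixels: a listed point, or the origin of a listed thing).
The state is a dict: "t": time; "qpos": joint angles; "qd": joint speeds; "tau": joint torques, N m; "tool_pos": TCP position; "tcp_rot": TCP orientation; "ft_force": force on the tool from outside, world axes, zero at the start; "ft_torque": the same for the moment, N m; "width": finger opening in m; "finger_force": force on a finger pad.
Only numpy, scipy, OpenCV 4.12 (cv2) and the standard library are available. Lean on these libraries where they do the work, as an engineer would, in place of code of your own. Each camera call takes 0.05 s, during which the arm holds its last target. There are 200 camera calls.

## Working session

There is one attempt and no reset: what is moved stays moved. The work goes in short steps, Python scripts to look and compute and a tool call to move; the robot and the scene stay as the last step left them, time stands still between calls to the robot, and variables do not carry over. Pictures are saved under pics/ and viewed, at most 10 in all, crops included, and the job is handed in when it is done.

Besides the shell and the picture viewer there is one more tool, called after ">>>" as name([rows], argument=value, ...), one row to a line, values as JSON. arm_command: Moves the arm, as the interface text tells. Its arguments: {"type":"object","properties":{"plan":{"type":"array"},"jaw":{"type":"number"}},"required":["plan"]}

```bash
mkdir -p pics; ls; cat > h.py <<'E'
from bench import *
import numpy as np, cv2
from scipy.spatial.transform import Rotation as R
def save(c,n): cv2.imwrite('pics/'+n+'.png',c['image'][:,:,::-1])
def proj(c,P):
    T=c['camera_from_world']; return cv2.projectPoints(np.atleast_2d(np.array(P,float)),cv2.Rodrigues(T[:3,:3])[0],T[:3,3],c['K'],np.array(c['dist'],float))[0][:,0]
def ray(c,rc):
    T=np.array(c['camera_from_world']); u=cv2.undistortPoints(np.array([[[rc[1],rc[0]]]],float),c['K'],np.array(c['dist'],float))[0,0]
    o=-T[:3,:3].T@T[:3,3]; return o,T[:3,:3].T@np.array([u[0],u[1],1.])
def onz(c,rc,z):
    o,d=ray(c,rc); return o+d*(z-o[2])/d[2]
def tri(rs):
    A=np.zeros((3,3));b=np.zeros(3)
    for o,d in rs:
        d=d/np.linalg.norm(d);M=np.eye(3)-np.outer(d,d);A+=M;b+=M@o
    return np.linalg.solve(A,b)
E
python3 - <<'E'
from h import *
s=get_state(); print(s)
C={n:capture(n) for n in('side','top')}
for n,c in C.items(): save(c,n+'0')
for t in ['fixture','toggle_pivot','brow_edge','bat_grip','pallet_center','glue_bottle','screwdriver','stopper3','gift_box']:
    r=[]
    for n,c in C.items():
        p=place_of(t,c)
        if p: print(t,n,np.round(p[0]['centre'],1),round(p[0]['conf'],2)); r.append(ray(c,p[0]['centre']))
    if len(r)==2: print('   ',np.round(tri(r),4))
    if t in('fixture','glue_bottle','screwdriver','stopper3','gift_box') and p: print('  z0',onz(C['top'],p[0]['centre'],0).round(4))
for c in C.values(): T=np.array(c['camera_from_world']);print((-T[:3,:3].T@T[:3,3]).round(3))
E
```

```text
pics
{'t': 0.0, 'qpos': array([-1.31587743,  0.32186002, -0.07012338,  1.45165637,  0.02260204,
        1.3708137 , -0.05691414]), 'qd': array([ 0.00201781, -0.00066892, -0.00222327, -0.00113187, -0.00153289,
        0.00074183, -0.00110543]), 'tau': array([ 9.76675947e-04, -4.91312420e+01, -4.03412059e-01, -3.12520838e+01,
       -6.37270161e-02,  4.39820113e-02,  1.73934013e-04]), 'tool_pos': array([0.15491764, 0.63069875, 0.22144714]), 'tcp_rot': array([-7.33836618e-05,  1.20092284e-01,  9.92762254e-01, -9.72026818e-04]), 'ft_force': array([ 0.26830564, -0.28571606, -0.27970981]), 'ft_torque': array([ 0.00438737,  0.02960961, -0.04661244]), 'finger_force': 0.0, 'width': 0.08700494996776056}
fixture side [299.5 280.9] 0.78
fixture top [236.4 414.8] 0.69
    [ 0.6422 -0.2695 -0.3149]
  z0 [ 0.5355 -0.2157  0.    ]
toggle_pivot side [303.8 291.2] 0.77
toggle_pivot top [217.  270.4] 0.82
    [0.5669 0.0588 0.0637]
brow_edge top [231.7 264.9] 0.57
bat_grip side [300.7 305.8] 0.79
bat_grip top [228.3 264.5] 0.62
    [0.538  0.0678 0.0913]
pallet_center side [253.6 379.5] 0.71
pallet_center top [300.3 370.5] 0.58
    [ 0.4131 -0.1163  0.0679]
glue_bottle side [238.5 301.6] 0.61
glue_bottle top [196.2 401.8] 0.77
    [ 0.6114 -0.1925  0.0107]
  z0 [ 0.6154 -0.1945  0.    ]
screwdriver side [240.5 330.8] 0.48
screwdriver top [230.9 413.7] 0.7
    [ 0.5436 -0.2148 -0.0024]
  z0 [ 0.5463 -0.2142  0.    ]
stopper3 side [243.3 266.3] 0.64
stopper3 top [153.6 388.6] 0.59
    [ 0.6997 -0.1736 -0.0045]
  z0 [ 0.7018 -0.1726  0.    ]
gift_box side [403.8 377.7] 0.95
gift_box top [327.6 199.4] 0.72
    [0.3729 0.1981 0.0004]
  z0 [0.3722 0.1981 0.    ]
[0.385 0.608 0.739]
[0.382 0.007 1.037]
```

View pics/side0.png

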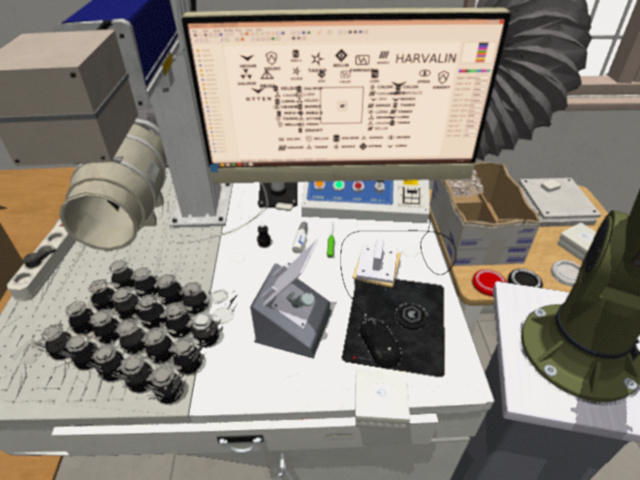

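View pics/top0.png

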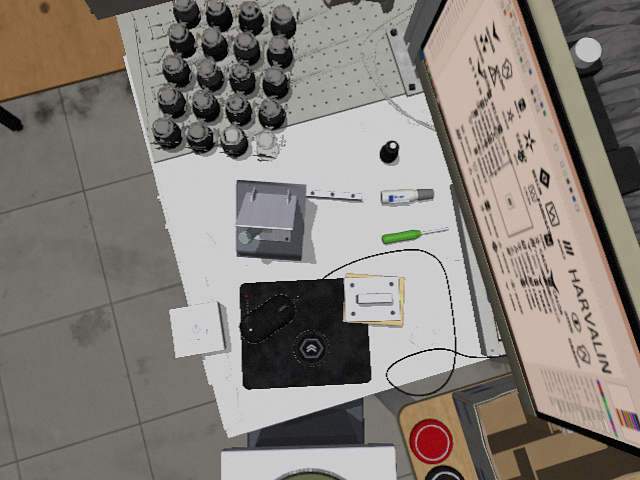

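```bash
python3 - <<'E'
from h import *
C={n:capture(n) for n in('side','top')}
a=cv2.resize(C['top']['image'][170:270,225:375],None,fx=5.3,fy=5.3,interpolation=cv2.INTER_CUBIC)[:, :795]
cv2.imwrite('pics/t1.png',a[:,:,::-1])
b=cv2.resize(C['side']['image'][225:360,240:410],None,fx=4.4,fy=4.4,interpolation=cv2.INTER_CUBIC)
cv2.imwrite('pics/s1.png',b[:,:,::-1]); print(a.shape,b.shape)
import pickle; pickle.dump(C,open('C.pkl','wb'))
E
```

```text
(530, 795, 3) (594, 748, 3)
```

View pics/t1.png

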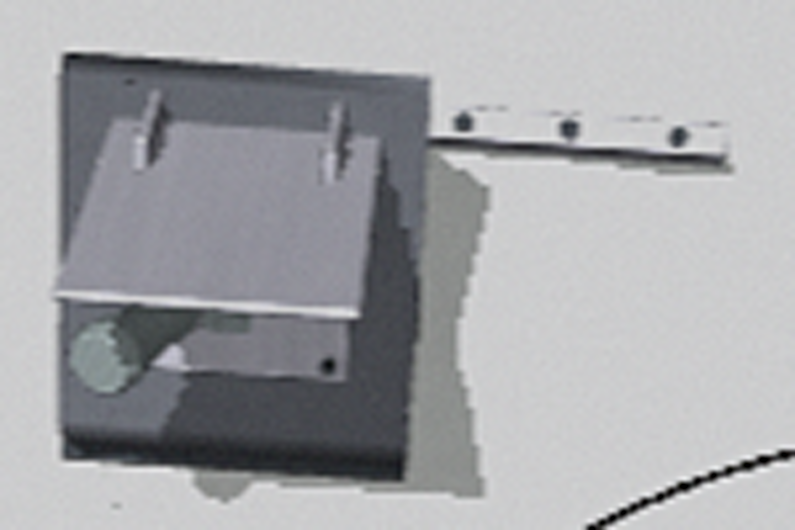

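View pics/s1.png

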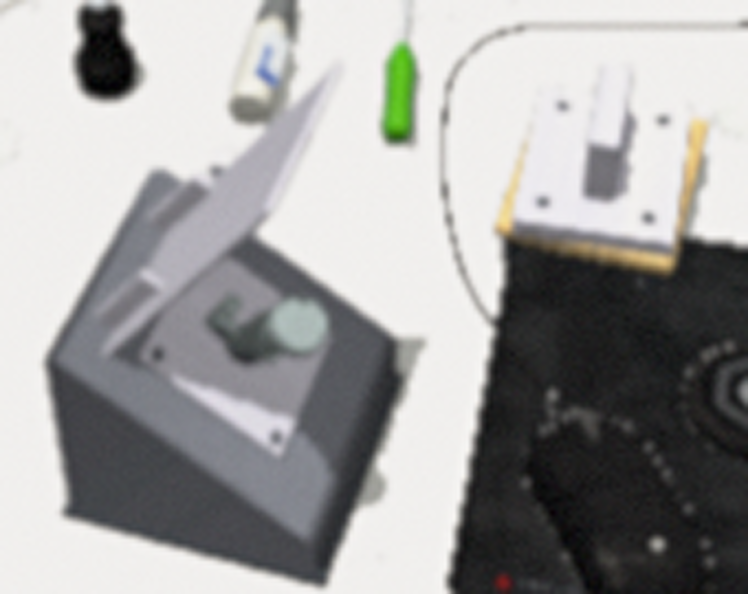

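```bash
cat > fit.py <<'E'
from h import *
import pickle
from scipy.optimize import least_squares
C=pickle.load(open('C.pkl','rb'))
n=np.array([-.574,0,.819]);u=np.array([.819,0,.574]);piv=np.array([-60,60,72.])
be=piv+45*u+135*n
T=[((-120,122,0),62,460),((-120,0,0),404,480),((0,122,106),62,55),((0,0,106),430,78),((0,-108,0),728,164),((0,-2,0),432,147),(be+[0,45,0],55,295),(be-[0,45,0],359,317)]
S=[((0,122,0),68,515),((-120,122,0),325,584),((0,122,106),48,360),((0,0,106),155,170),((-120,0,28),397,345),(be-[0,45,0],340,65),(be+[0,45,0],268,215)]
def cv(x,y,f,c0,r0): return [(x+.5)/f-.5+c0,(y+.5)/f-.5+r0]
P={'top':(np.array([t[0] for t in T],float),np.array([cv(t[1],t[2],5.3,225,170) for t in T])),'side':(np.array([t[0] for t in S],float),np.array([cv(t[1],t[2],4.4,240,225) for t in S]))}
def W(p,X):
    c,s=np.cos(p[2]),np.sin(p[2]); return (X@np.array([[c,s,0],[-s,c,0],[0,0,1]]))/1000+[p[0],p[1],0]
def res(p,k=('top','side')): return np.concatenate([(proj(C[i],W(p,P[i][0]))-P[i][1]).ravel() for i in k])
if __name__=='__main__':
    for k in (('top',),('side',),('top','side')):
        r=least_squares(res,[.6,.0,-.05],args=(k,),loss='soft_l1',x_scale=[.01,.01,.01]); print(k,r.x.round(4)); print(res(r.x,k).reshape(-1,2).round(1).tolist())
    for nme,c in C.items():
        for t in('pallet_center','bat_grip','toggle_pivot'):
            q=place_of(t,capture(nme)); print(t,nme,q and q[0]['centre'])
    p=r.x
    for q in ([-60,60,72],piv+68*(np.cos(np.radians(25))*n+np.sin(np.radians(25))*np.array([0,1,0]))): print(W(p,np.array([q])).round(4),[proj(C[i],W(p,np.array([q]))).round(1) for i in('top','side')])
E
python3 fit.py
```

```text
('top',) [ 0.6171 -0.0061 -0.0875]
[[1.4, -1.8], [0.5, -1.6], [-0.1, -0.5], [0.0, -0.3], [-1.3, 0.4], [0.2, 0.1], [-0.9, 1.6], [0.1, 1.2]]
('side',) [ 0.6166 -0.0039 -0.0968]
[[-0.2, -0.0], [-1.5, 0.2], [-1.6, 0.7], [-0.7, -0.5], [0.7, -1.1], [2.0, -0.1], [1.5, 0.2]]
('top', 'side') [ 0.6171 -0.0054 -0.0901]
[[0.8, -2.0], [-0.0, -1.6], [-0.5, -0.6], [-0.4, -0.3], [-1.7, 0.6], [-0.1, 0.2], [-1.5, 1.4], [-0.5, 1.1], [0.2, -0.6], [-1.0, -0.7], [-1.1, 0.1], [-0.7, -1.1], [0.7, -2.0], [2.1, -0.9], [2.0, -0.6]]
pallet_center side [253.8, 381.3]
bat_grip side [300.3, 303.4]
toggle_pivot side [300.1, 294.4]
pallet_center top [299.7, 373.1]
bat_grip top [233.6, 252.4]
toggle_pivot top [216.9, 267.7]
[[0.5627 0.0597 0.072 ]] [array([[269.7, 218.9]]), array([[292.6, 301.6]])]
[[0.53   0.0916 0.1225]] [array([[249.5, 232.8]]), array([[304.2, 299.3]])]
```

```bash
python3 - <<'E'
from h import *
c=capture('top'); im=c['image']
r=regions_of('pallet_center',c)[0]; m=r['mask'].astype(np.uint8); print(r['conf'],m.sum())
cn=max(cv2.findContours(m,0,2)[0],key=cv2.contourArea)[:,0]
w=np.array([onz(c,(y,x),.042)[:2] for x,y in cn],np.float32)
print('mask rect',cv2.minAreaRect(w*1000))
# bar: local contrast
g=cv2.resize(im[265:335,330:415],None,fx=8,fy=8,interpolation=cv2.INTER_CUBIC); cv2.imwrite('pics/p1.png',g[:,:,::-1])
s=capture('side'); g2=cv2.resize(s['image'][235:290,350:405],None,fx=8,fy=8,interpolation=cv2.INTER_CUBIC)
o=np.zeros((560,680+0,3),np.uint8); o=g.copy(); cv2.imwrite('pics/p1.png',o[:,:,::-1])
E
```

```text
0.59 2431
mask rect ((416.1107177734375, -122.18592834472656), (102.08560180664062, 79.67062377929688), 88.61959838867188)
```

View pics/p1.png

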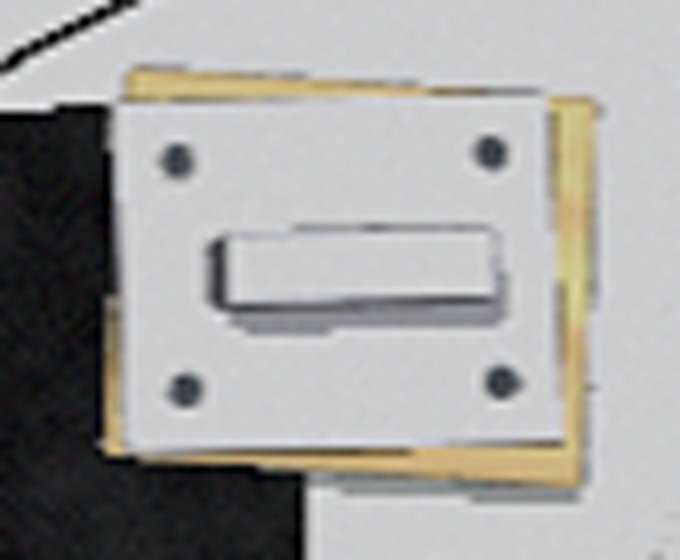

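```bash
python3 - <<'E'
from h import *
c=capture('top')
f=lambda p,z:np.array([onz(c,(265+(y+.5)/8-.5,330+(x+.5)/8-.5),z)[:2] for x,y in p])
for p,z in (([(118,103),(547,95),(563,440),(128,450)],.042),([(228,236),(498,229),(498,297),(228,305)],.082)):
    w=f(p,z); print(w.round(4).tolist(),w.mean(0).round(4)); 
    for i,j in((0,1),(3,2)): d=w[i]-w[j]; print('yaw',np.arctan2(-d[0],d[1]).round(4),np.linalg.norm(d).round(4))
s=get_state(); q=s['tcp_rot']; print(R.from_quat(np.r_[q[1:],q[0]]).as_matrix().round(3))
E
```

```text
[[0.4563, -0.0733], [0.4558, -0.1718], [0.3776, -0.1716], [0.3778, -0.0729]] [ 0.4169 -0.1224]
yaw -0.0055 0.0985
yaw -0.0026 0.0987
[[0.4237, -0.0932], [0.4238, -0.1524], [0.409, -0.1517], [0.4087, -0.0926]] [ 0.4163 -0.1225]
yaw 0.0012 0.0592
yaw 0.0046 0.0591
[[-0.971  0.238  0.   ]
 [ 0.238  0.971  0.   ]
 [-0.     0.    -1.   ]]
```

```bash
cat >> h.py <<'E'
def Rq(q): return R.from_quat(np.r_[q[1:],q[0]])
def down(h): # tool down, tool y heading h (rad, world)
    y=np.array([np.cos(h),np.sin(h),0]); z=np.array([0,0,-1.]); return R.from_matrix(np.c_[np.cross(y,z),y,z])
def delta(p,r,p0=None,r0=None):
    """shift in current tool axes (cm), rotvec (deg)"""
    s=get_state()
    p0=s['tool_pos'] if p0 is None else p0; r0=Rq(s['tcp_rot']) if r0 is None else r0
    return (r0.inv().apply(np.array(p)-p0)*100).round(2),np.degrees((r0.inv()*r).as_rotvec()).round(2)
E
python3 - <<'E'
from h import *
import pickle
C=pickle.load(open('C.pkl','rb'))
for a,b in(((175,213),(62,418)),((178,478),(428,548))): print('monitor',tri([ray(C['side'],a),ray(C['top'],b)]).round(3))
p=[(.45,.30,.33),(.46,0,.33),(.4165,-.1225,.2)]
print(delta(p[0],down(0)))
for a,b in zip(p,p[1:]): print((np.array(b)-a)*100)
E
```

```text
monitor [ 0.817 -0.202  0.161]
monitor [ 0.2   -0.393  0.114]
(array([-36.54, -25.14, -10.74]), array([ 1.000e-02, -0.000e+00,  7.621e+01]))
[  1. -30.   0.]
[ -4.35 -12.25 -13.  ]
```

>>> arm_command([
  [-3, -2.1, -0.9, 0, 0, 0],
  [-3, -2.1, -0.9, 0, 0, 0],
  [-3, -2.1, -0.9, 0, 0, 0],
  [-3, -2.1, -0.9, 0, 0, 0],
  [-3, -2.1, -0.9, 0, 0, 0],
  [-3, -2.1, -0.9, 0, 0, 0],
  [-3, -2.1, -0.9, 0, 0, 0],
  [-3, -2.1, -0.9, 0, 0, 0],
  [-3, -2.1, -0.9, 0, 0, 0],
  [-3, -2.1, -0.9, 0, 0, 0],
  [-3, -2.1, -0.9, 0, 0, 0],
  [-3, -2.1, -0.9, 0, 0, 0],
])

```text
t: 3.1
tool_pos: [0.4454, 0.2994, 0.3312]
tcp_rot: [0.0, 0.12, 0.993, 0.0]
ft_force: [0.6, 0.7, -0.4]
width: 0.0869
finger_force: 0.0
```

>>> arm_command([
  [0, 0, 0, 0, 0, 8.5],
  [0, 0, 0, 0, 0, 8.5],
  [0, 0, 0, 0, 0, 8.5],
  [0, 0, 0, 0, 0, 8.5],
  [0, 0, 0, 0, 0, 8.5],
  [0, 0, 0, 0, 0, 8.5],
  [0, 0, 0, 0, 0, 8.5],
  [0, 0, 0, 0, 0, 8.5],
  [0, 0, 0, 0, 0, 8.2],
  [-4, 0.2, 0, 0, 0, 0],
  [-4, 0.2, 0, 0, 0, 0],
  [-4, 0.2, 0, 0, 0, 0],
])

```text
t: 4.3
tool_pos: [0.4505, 0.1794, 0.3306]
tcp_rot: [0.0, 0.707, 0.707, 0.0]
ft_force: [0.3, -0.4, 1.3]
width: 0.0871
finger_force: 0.0
```

>>> arm_command([
  [-4, 0.2, 0, 0, 0, 0],
  [-4, 0.2, 0, 0, 0, 0],
  [-4, 0.2, 0, 0, 0, 0],
  [-4, 0, 0, 0, 0, 0],
  [-4, 0, 0, 0, 0, 0],
  [-4, -0.5, 0, 0, 0, 0],
  [-4, -0.5, 2, 0, 0, 0],
  [-2, -0.5, 4, 0, 0, 0],
  [0, -0.5, 4, 0, 0, 0],
  [0, 0, 4, 0, 0, 0],
])

```text
t: 5.3
tool_pos: [0.4361, -0.1202, 0.1896]
tcp_rot: [0.0, 0.708, 0.706, 0.001]
ft_force: [1.4, -0.1, 0.5]
width: 0.087
finger_force: 0.0
```

>>> arm_command([
  [-0.3, -1, 1, 0, 0, 0],
  [-0.4, -0.95, 2, 0, 0, 0],
  [0, 0, 3, 0, 0, 0],
  [0, 0, 3, 0, 0, 0],
  [0, 0, 2, 0, 0, 0],
  [0, 0, 1, 0, 0, 0],
  [0, 0, 0, 0, 0, 0],
])

```text
t: 6.0
tool_pos: [0.4163, -0.1263, 0.0698]
tcp_rot: [-0.001, 0.707, 0.707, -0.001]
ft_force: [0.2, 0.3, 0.7]
width: 0.0869
finger_force: 0.0
```

```bash
python3 - <<'E'
from h import *
c=capture('top'); s=get_state(); print(s['tool_pos'],np.round(s['qpos'],2))
cv2.imwrite('pics/g1.png',cv2.resize(c['image'][240:360,280:440],None,fx=5,fy=5,interpolation=cv2.INTER_CUBIC)[:,:,::-1])
E
```

```text
[ 0.4171721  -0.12640779  0.07075042] [-0.55 -0.02  0.79  2.16  0.02  1.    0.23]
```

View pics/g1.png

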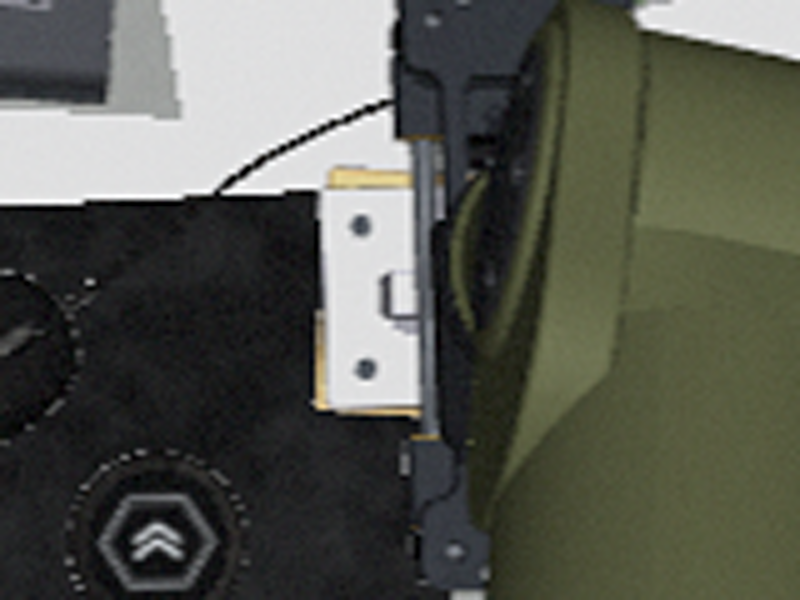

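>>> arm_command([
  [0, 0, 1, 0, 0, 0],
  [0, 0, 0.8, 0, 0, 0],
  [0, 0, 0, 0, 0, 0],
])

```text
t: 6.35
tool_pos: [0.4164, -0.1262, 0.0518]
tcp_rot: [-0.001, 0.707, 0.707, -0.001]
ft_force: [-0.9, 0.6, 0.5]
width: 0.087
finger_force: 0.0
```

>>> arm_command([
  [0, 0, 0, 0, 0, 0],
  [0, 0, 0, 0, 0, 0],
  [0, 0, 0, 0, 0, 0],
  [0, 0, 0, 0, 0, 0],
  [0, 0, 0, 0, 0, 0],
  [0, 0, 0, 0, 0, 0],
  [0, 0, 0, 0, 0, 0],
  [0, 0, 0, 0, 0, 0],
], jaw=255)

```text
t: 7.15
tool_pos: [0.4171, -0.1263, 0.0526]
tcp_rot: [0.0, 0.707, 0.707, 0.0]
ft_force: [-0.0, -0.1, -0.2]
width: 0.031
finger_force: 0.0
```

>>> arm_command([
  [0, 0, 0, 0, 0, 0],
  [0, 0, 0, 0, 0, 0],
  [0, 0, 0, 0, 0, 0],
  [0, 0, 0, 0, 0, 0],
], jaw=255)

```text
t: 7.55
tool_pos: [0.4172, -0.1263, 0.0525]
tcp_rot: [0.0, 0.707, 0.707, 0.0]
ft_force: [1.0, 0.3, -0.8]
width: 0.0157
finger_force: 30.0
```

>>> arm_command([
  [0, 0, -1, 0, 0, 0],
  [0, 0, -2, 0, 0, 0],
  [0, 0, -2, 0, 0, 0],
  [0, 0, -1, 0, 0, 0],
  [0, 0, 0, 0, 0, 0],
])

```text
t: 8.05
tool_pos: [0.418, -0.1264, 0.1138]
tcp_rot: [0.001, 0.707, 0.707, 0.001]
ft_force: [0.9, 0.1, -3.9]
width: 0.0156
finger_force: 30.0
```

```bash
cat > pal.py <<'E'
from h import *
F=np.array([.6171,-.0055]);yaw=-.0915
def Wf(x,y): c,s=np.cos(yaw),np.sin(yaw); return F+np.array([c*x-s*y,s*x+c*y])/1000
E
python3 - <<'E'
from pal import *
off=np.array([0.,-.0038]); s=get_state()
print(s['finger_force'],s['width'],s['ft_force'])
t=Wf(-53,-64)+off; print(t,delta(np.r_[t,.111],down(yaw)))
E
```

```text
30.000025760382414 0.015594076846423484 [ 0.93614002  0.09744586 -3.93689039]
[ 0.55847388 -0.06818954] (array([ 5.81, 14.05,  0.32]), array([ 0.16, -0.05,  5.25]))
```

>>> arm_command([
  [0, 2, 0, 0, 0, 0],
  [0, 3, 0, 0, 0, 0],
  [0, 3, 0, 0, 0, 0],
  [1.5, 3, 0, 0, 0, 0],
  [2, 2, 0, 0, 0, 0],
  [1.5, 1, 0, 0, 0, 0],
  [0.8, 0, 0, 0, 0, 1.25],
  [0, 0, 0, 0, 0, 2],
  [0, 0, 0, 0, 0, 2],
  [0, 0, 0, 0, 0, 0],
])

```text
t: 9.05
tool_pos: [0.5558, -0.0681, 0.1117]
tcp_rot: [-0.001, 0.739, 0.674, -0.001]
ft_force: [0.3, 0.1, -4.0]
width: 0.0159
finger_force: 30.0
```

```bash
python3 - <<'E'
from pal import *
off=np.array([0.,-.0038]); s=get_state()
t=Wf(-53,-64)+off; print(t,s['tool_pos'],delta(np.r_[t,.026],down(yaw)))
c=capture('top'); d=capture('side')
a=cv2.resize(c['image'][160:280,230:430],None,fx=4,fy=4,interpolation=cv2.INTER_CUBIC)
cv2.imwrite('pics/a1.png',a[:,:,::-1])
E
```

```text
[ 0.55847388 -0.06818954] [ 0.555838   -0.06813627  0.11165693] (array([0.02, 0.28, 8.57]), array([-0.12,  0.01,  0.  ]))
```

View pics/a1.png

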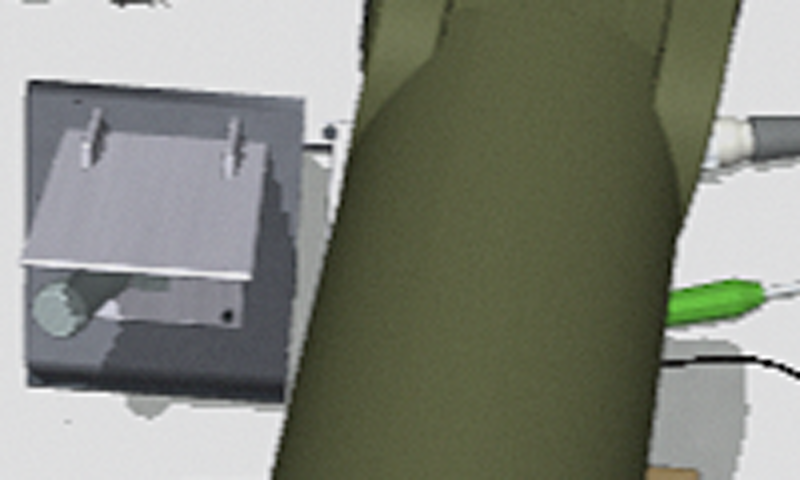

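>>> arm_command([
  [0, 0.1, 1, 0, 0, 0],
  [0, 0.1, 2, 0, 0, 0],
  [0, 0, 2, 0, 0, 0],
  [0, 0, 2, 0, 0, 0],
  [0, 0, 1, 0, 0, 0],
  [0, 0, 0.4, 0, 0, 0],
  [0, 0, 0, 0, 0, 0],
])

```text
t: 9.85
tool_pos: [0.5589, -0.0686, 0.0282]
tcp_rot: [-0.0, 0.739, 0.674, -0.0]
ft_force: [0.6, 0.4, -3.4]
width: 0.0156
finger_force: 30.0
```

>>> arm_command([
  [0, 0, 0.2, 0, 0, 0],
  [0, 0, 0.2, 0, 0, 0],
  [0, 0, 0, 0, 0, 0],
])

```text
t: 10.15
tool_pos: [0.5594, -0.0684, 0.0249]
tcp_rot: [0.0, 0.739, 0.674, 0.0]
ft_force: [0.9, -0.2, -3.0]
width: 0.016
finger_force: 30.0
```

>>> arm_command([
  [0, 0, 0.2, 0, 0, 0],
  [0, 0, 0.1, 0, 0, 0],
  [0, 0, 0, 0, 0, 0],
])

```text
t: 10.45
tool_pos: [0.5595, -0.0684, 0.0226]
tcp_rot: [-0.0, 0.739, 0.674, 0.001]
ft_force: [-2.3, 1.5, 4.0]
width: 0.0154
finger_force: 30.0
```

>>> arm_command([
  [0, 0.3, -0.05, 0, 0, 0],
  [0, 0.3, 0, 0, 0, 0],
  [0, 0.3, 0, 0, 0, 0],
  [0, 0.2, 0, 0, 0, 0],
  [0, 0, 0, 0, 0, 0],
])

```text
t: 10.95
tool_pos: [0.5692, -0.0695, 0.0226]
tcp_rot: [-0.001, 0.739, 0.674, -0.0]
ft_force: [-3.7, 0.6, 5.4]
width: 0.0158
finger_force: 30.0
```

>>> arm_command([
  [0.3, 0, 0, 0, 0, 0],
  [0.3, 0, 0, 0, 0, 0],
  [0.3, 0, 0, 0, 0, 0],
  [0.2, 0, 0, 0, 0, 0],
  [0, 0, 0, 0, 0, 0],
])

```text
t: 11.45
tool_pos: [0.572, -0.0586, 0.0226]
tcp_rot: [0.001, 0.739, 0.674, 0.001]
ft_force: [0.6, -3.5, 4.2]
width: 0.016
finger_force: 30.0
```

>>> arm_command([
  [0.15, 0, 0, 0, 0, 0],
  [0.15, 0, 0, 0, 0, 0],
  [0, 0, 0, 0, 0, 0],
])

```text
t: 11.75
tool_pos: [0.5719, -0.0563, 0.0226]
tcp_rot: [0.001, 0.739, 0.674, 0.0]
ft_force: [-0.1, -5.5, 5.1]
width: 0.0157
finger_force: 30.0
```

>>> arm_command([
  [0, 0.15, 0, 0, 0, 0],
  [0, 0.15, 0, 0, 0, 0],
  [0, 0, 0, 0, 0, 0],
])

```text
t: 12.05
tool_pos: [0.5719, -0.0563, 0.0226]
tcp_rot: [-0.002, 0.739, 0.674, -0.002]
ft_force: [-9.8, -2.4, 14.1]
width: 0.0158
finger_force: 30.0
```

>>> arm_command([
  [0.15, 0, 0, 0, 0, 0],
  [0.15, 0, 0, 0, 0, 0],
  [0, 0, 0, 0, 0, 0],
])

```text
t: 12.35
tool_pos: [0.5721, -0.0561, 0.0226]
tcp_rot: [-0.001, 0.739, 0.673, -0.003]
ft_force: [-8.2, -8.0, 12.7]
width: 0.0161
finger_force: 30.0
```

>>> arm_command([
  [0.1, 0.1, 0, 0, 0, 0],
  [0.1, 0.1, 0, 0, 0, 0],
  [0, 0, 0, 0, 0, 0],
])

```text
t: 12.65
tool_pos: [0.5722, -0.0561, 0.0225]
tcp_rot: [-0.002, 0.74, 0.673, -0.005]
ft_force: [-14.0, -11.3, 18.9]
width: 0.0163
finger_force: 30.1
```

>>> arm_command([
  [0, 0, -0.05, 0, 0, 0],
  [0, 0, -0.05, 0, 0, 0],
  [0, 0, 0, 0, 0, 0],
])

```text
t: 12.95
tool_pos: [0.5722, -0.056, 0.0226]
tcp_rot: [-0.001, 0.74, 0.673, -0.005]
ft_force: [-11.2, -10.7, 11.0]
width: 0.0154
finger_force: 30.1
```

>>> arm_command([
  [0, 0, 0, 0, 0, 0],
  [0, 0, 0, 0, 0, 0],
  [0, 0, 0, 0, 0, 0],
  [0, 0, 0, 0, 0, 0],
  [0, 0, 0, 0, 0, 0],
], jaw=160)

```text
t: 13.45
tool_pos: [0.577, -0.0502, 0.023]
tcp_rot: [-0.0, 0.738, 0.674, 0.0]
ft_force: [-0.3, 0.4, 0.8]
width: 0.032
finger_force: 0.0
```

>>> arm_command([
  [-0.4, -0.5, 0, 0, 0, 0],
  [0, 0, -1, 0, 0, 0],
  [0, 0, -2, 0, 0, 0],
  [0, 0, -4, 0, 0, 0],
  [0, 0, -4, 0, 0, 0],
  [0, 0, -4, 0, 0, 0],
  [0, 0, -4, 0, 0, 0],
  [-4, -3, -2, 0, 0, 0],
  [-4, -4, 0, 0, 0, 0],
  [0, -4, 0, 0, 0, 0],
  [0, 0, 0, 0, 0, 0],
])

```text
t: 14.55
tool_pos: [0.4576, -0.1189, 0.2325]
tcp_rot: [-0.002, 0.74, 0.673, 0.003]
ft_force: [0.4, 0.3, 0.2]
width: 0.0324
finger_force: 0.0
```

```bash
python3 - <<'E'
from pal import *
c=capture('top'); d=capture('side'); s=get_state(); print(s['tool_pos'],s['qpos'].round(2))
a=cv2.resize(c['image'][175:275,290:390],None,fx=4,fy=4,interpolation=cv2.INTER_CUBIC)
b=cv2.resize(d['image'][240:340,290:390],None,fx=4,fy=4,interpolation=cv2.INTER_CUBIC)
cv2.imwrite('pics/b1.png',np.hstack([a,b])[:,:,::-1])
for t in (c,d):
    print(place_of('pallet_center',t)[:1],proj(t,np.r_[Wf(-40,-50),.026]))
E
```

```text
[ 0.46191834 -0.11714853  0.23264766] [-0.67 -0.12  0.82  1.87  0.09  1.35  0.03]
[{'centre': [220.3, 330.4], 'conf': 0.96}] [[330.06924064 216.8121701 ]]
[{'centre': [275.9, 306.3], 'conf': 0.98}] [[302.15005019 276.81960026]]
```

View pics/b1.png

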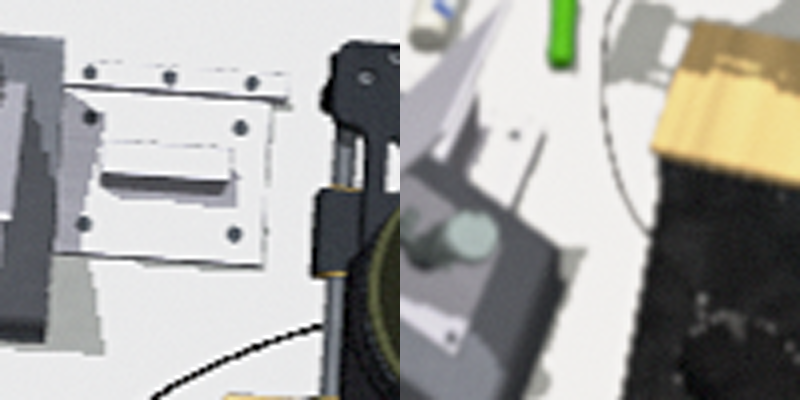

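```bash
python3 - <<'E'
from pal import *
r=down(yaw)
print(delta(np.r_[Wf(-105,-50),.03],r))
E
```

```text
(array([ 7.5 ,  3.81, 20.21]), array([ 0.07, -0.  ,  0.04]))
```

>>> arm_command([
  [2, 1, 0, 0, 0, 0],
  [3, 1.4, 2, 0, 0, 0],
  [2.5, 1.4, 4, 0, 0, 0],
  [0, 0, 4, 0, 0, 0],
  [0, 0, 4, 0, 0, 0],
  [0, 0, 4, 0, 0, 0],
  [0, 0, 2, 0, 0, 0],
  [0, 0, 0, 0, 0, 0],
], jaw=255)

```text
t: 15.55
tool_pos: [0.5046, -0.0453, 0.0275]
tcp_rot: [-0.001, 0.738, 0.675, -0.004]
ft_force: [-0.4, -0.5, 0.6]
width: 0.0002
finger_force: 0.0
```

```bash
python3 - <<'E'
from pal import *
r=down(yaw); s=get_state(); print(s['width'])
print(delta(np.r_[Wf(-105,-50),.007],r))
E
```

```text
0.00016120869842560623
(array([0.  , 0.36, 2.05]), array([-0.45,  0.26,  0.09]))
```

>>> arm_command([
  [0, 0, 1, 0, 0, 0],
  [0, 0, 0.95, 0, 0, 0],
  [0, 0.4, 0, 0, 0, 0],
  [0, 0.3, 0, 0, 0, 0],
  [0, 0.3, 0, 0, 0, 0],
  [0, 0.2, 0, 0, 0, 0],
  [0, 0, 0, 0, 0, 0],
])

```text
t: 16.25
tool_pos: [0.5194, -0.0472, 0.0126]
tcp_rot: [0.0, 0.739, 0.674, 0.001]
ft_force: [0.9, -0.5, -0.8]
width: 0.0006
finger_force: 0.0
```

>>> arm_command([
  [0, 0.3, 0, 0, 0, 0],
  [0, 0.3, 0, 0, 0, 0],
  [0, 0, 0, 0, 0, 0],
])

```text
t: 16.55
tool_pos: [0.5252, -0.0477, 0.0123]
tcp_rot: [0.0, 0.739, 0.674, 0.0]
ft_force: [0.8, 1.2, -0.7]
width: 0.0008
finger_force: 0.0
```

>>> arm_command([
  [0, -0.5, 0, 0, 0, 0],
  [0, -0.5, 0, 0, 0, 0],
  [0, 0, 0.4, 0, 0, 0],
  [0, 0, 0.3, 0, 0, 0],
  [0, 0, 0, 0, 0, 0],
])

```text
t: 17.05
tool_pos: [0.5142, -0.0467, 0.0046]
tcp_rot: [-0.0, 0.739, 0.674, -0.0]
ft_force: [0.1, 0.3, -0.1]
width: 0.0004
finger_force: 0.0
```

>>> arm_command([
  [0, 0.4, 0, 0, 0, 0],
  [0, 0.4, 0, 0, 0, 0],
  [0, 0.3, 0, 0, 0, 0],
  [0, 0.3, 0, 0, 0, 0],
  [0, 0, 0, 0, 0, 0],
])

```text
t: 17.55
tool_pos: [0.5244, -0.0476, 0.0043]
tcp_rot: [-0.004, 0.739, 0.674, -0.003]
ft_force: [-11.4, 2.7, 9.2]
width: 0.0004
finger_force: 5.4
```

>>> arm_command([
  [0, 0.2, 0, 0, 0, 0],
  [0, 0.1, 0, 0, 0, 0],
  [0, 0, 0, 0, 0, 0],
])

```text
t: 17.85
tool_pos: [0.5244, -0.0476, 0.0039]
tcp_rot: [-0.007, 0.739, 0.674, -0.005]
ft_force: [-16.5, 1.6, 14.2]
width: 0.0006
finger_force: 8.8
```

>>> arm_command([
  [0, -0.7, 0, 0, 0, 0],
  [0, -0.8, 0, 0, 0, 0],
  [0, -0.5, -1, 0, 0, 0],
  [0, 0, -2, 0, 0, 0],
  [0, 0, -3, 0, 0, 0],
  [0, 0, 0, 0, 0, 0],
])

```text
t: 18.45
tool_pos: [0.5152, -0.0468, 0.0694]
tcp_rot: [0.002, 0.739, 0.674, 0.004]
ft_force: [-0.2, 0.9, 0.3]
width: 0.0005
finger_force: 0.0
```

```bash
python3 - <<'E'
from pal import *
r=down(yaw)
print(delta(np.r_[Wf(-105,-122),.05],r),delta(np.r_[Wf(-42,-122),.006],r))
E
```

```text
(array([-7.16, -0.75,  1.92]), array([ 0.47, -0.12, -0.02])) (array([-7.17,  5.52,  6.37]), array([ 0.47, -0.12, -0.02]))
```

>>> arm_command([
  [-3, 0, 0, 0, 0, 0],
  [-3, 1.5, 0, 0, 0, 0],
  [-1.2, 2, 0, 0, 0, 0],
  [0, 2, 0, 0, 0, 0],
  [0, 0, 2, 0, 0, 0],
  [0, 0, 2, 0, 0, 0],
  [0, 0, 1.5, 0, 0, 0],
  [0, 0, 0.6, 0, 0, 0],
  [0, 0, 0, 0, 0, 0],
])

```text
t: 19.35
tool_pos: [0.5593, -0.1232, 0.0035]
tcp_rot: [-0.0, 0.739, 0.674, -0.001]
ft_force: [0.9, 0.1, -0.0]
width: 0.0004
finger_force: 0.0
```

>>> arm_command([
  [0.4, 0, 0, 0, 0, 0],
  [0.4, 0, 0, 0, 0, 0],
  [0.4, 0, 0, 0, 0, 0],
  [0.3, 0, 0, 0, 0, 0],
  [0, 0, 0, 0, 0, 0],
])

```text
t: 19.85
tool_pos: [0.5616, -0.1127, 0.0051]
tcp_rot: [0.003, 0.739, 0.673, -0.001]
ft_force: [-0.0, -8.2, 0.1]
width: 0.0002
finger_force: 4.2
```

>>> arm_command([
  [0.2, 0, 0, 0, 0, 0],
  [0.15, 0, 0, 0, 0, 0],
  [0, 0, 0, 0, 0, 0],
])

```text
t: 20.15
tool_pos: [0.5615, -0.1126, 0.0052]
tcp_rot: [0.005, 0.74, 0.673, -0.002]
ft_force: [-1.0, -13.8, -1.2]
width: 0.0005
finger_force: 6.9
```

>>> arm_command([
  [-0.7, 0, 0, 0, 0, 0],
  [-0.8, 0, -0.5, 0, 0, 0],
  [0, 0, -2, 0, 0, 0],
  [0, 0, -4, 0, 0, 0],
  [0, 0, -4, 0, 0, 0],
  [0, -2, -4, 0, 0, 0],
  [0, -4, -4, 0, 0, 0],
  [0, -4, -4, 0, 0, 0],
  [0, -2, -4, 0, 0, 0],
  [0, 0, -4, 0, 0, 0],
  [0, 0, 0, 0, 0, 0],
], jaw=120)

```text
t: 21.25
tool_pos: [0.4522, -0.1096, 0.3058]
tcp_rot: [0.002, 0.738, 0.674, 0.006]
ft_force: [0.6, -0.7, 0.3]
width: 0.0462
finger_force: 0.0
```

```bash
cat >> pal.py <<'E'
Rf=R.from_euler('z',yaw)
n=np.array([-.5736,0,.8192]);u=np.array([.8192,0,.5736]);yy=np.array([0,1.,0])
piv=np.array([-.06,.06,.072])
def bat(th,d,sg,du=0.):
    """lean th deg to left, TCP at d from pivot; tool x = sg*u"""
    b=np.cos(np.radians(th))*n+np.sin(np.radians(th))*yy
    x=sg*u; z=-b; yt=np.cross(z,x)
    p=piv+d*b+du*u
    return np.r_[F,0]+Rf.apply(p), Rf*R.from_matrix(np.c_[x,yt,z])
E
python3 - <<'E'
from pal import *
s=get_state();print(s['tool_pos'],s['qpos'].round(2),s['width'])
for sg in(1,-1):
  p,r=bat(25,.12,sg,-.005); print(p,delta(p,r))
  p,r=bat(0,.12,sg,-.005); print(p,delta(p,r))
E
```

```text
[ 0.4522202  -0.10956359  0.30582444] [-0.72 -0.21  0.79  1.78  0.14  1.5  -0.04] 0.04624777387147789
[0.50126633 0.11630774 0.15822568] (array([22.86,  2.68, 14.91]), array([-46.5 ,   7.4 ,  92.99]))
[0.49021041 0.06639495 0.167436  ] (array([17.8 ,  2.04, 13.95]), array([-27.17,  26.69,  87.01]))
[0.50126633 0.11630774 0.15822568] (array([22.86,  2.68, 14.91]), array([ -7.14, -44.86, -78.25]))
[0.49021041 0.06639495 0.167436  ] (array([17.8 ,  2.04, 13.95]), array([-26.69, -27.17, -87.07]))
```

>>> arm_command([
  [4, 0, 0, 0, 0, 0],
  [4, 0, 0, 0, 0, 0],
  [4, 0, 0, 0, 0, 0],
  [4, -0.5, 0, 0, 0, 0],
  [4, -0.5, 0, 0, 0, 0],
  [2, 0, 0, 0, 0, 0],
  [0, 0, 0, 0, 0, 0],
])

```text
t: 21.95
tool_pos: [0.4596, 0.1134, 0.2993]
tcp_rot: [-0.0, 0.737, 0.676, -0.0]
ft_force: [-0.1, -0.3, -0.7]
width: 0.046
finger_force: 0.0
```

>>> arm_command([
  [0, 0, 0, -0.65, -4.1, -7.1],
  [0, 0, 0, -0.65, -4.1, -7.1],
  [0, 0, 0, -0.65, -4.1, -7.1],
  [0, 0, 0, -0.65, -4.1, -7.1],
  [0, 0, 0, -0.65, -4.1, -7.1],
  [0, 0, 0, -0.65, -4.1, -7.1],
  [0, 0, 0, -0.65, -4.1, -7.1],
  [0, 0, 0, -0.65, -4.1, -7.1],
  [0, 0, 0, -0.65, -4.1, -7.1],
  [0, 0, 0, -0.65, -4.1, -7.1],
  [0, 0, 0, -0.65, -4.1, -7.1],
  [0, 0, 0, 0, 0, 0],
])

```text
t: 23.15
tool_pos: [0.4591, 0.1088, 0.2988]
tcp_rot: [0.279, 0.106, 0.927, -0.225]
ft_force: [0.4, 1.2, -0.0]
width: 0.0461
finger_force: 0.0
```

```bash
python3 - <<'E'
from pal import *
s=get_state();print(s['tool_pos'],s['qpos'].round(2),s['ft_force'])
sg=-1
p,r=bat(25,.125,sg,-.005); print(p,delta(p,r),delta(p,r,r0=Rf*Rf.inv()))
for n_ in('top','side'):
  c=capture(n_); 
  for t in('bat_grip','pallet_center'): q=place_of(t,c); print(n_,t,q[:1])
  print(proj(c,[bat(25,.068,1)[0]]),proj(c,[np.r_[Wf(-40,-50),.026]]))
  if n_=='side': cv2.imwrite('pics/d1.png',cv2.resize(c['image'][150:400,180:480],None,fx=2.6,fy=2.4,interpolation=cv2.INTER_CUBIC)[:,:,::-1])
E
```

```text
[0.45913487 0.10882405 0.29879543] [-1.12 -0.22  0.24  2.05  0.78  1.46  0.3 ] [ 0.44299862  1.21759579 -0.00622933]
[0.49887099 0.11864949 0.16193792] (array([ 4.55,  7.03, 11.57]), array([-0.53, -0.4 ,  0.4 ])) (array([  3.97,   0.98, -13.69]), array([ 16.5 , 142.16, -33.67]))
top bat_grip [{'centre': [231.5, 251.5], 'conf': 0.77}]
top pallet_center [{'centre': [219.5, 329.7], 'conf': 0.61}]
[[249.51756842 232.6569636 ]] [[330.06924064 216.8121701 ]]
side bat_grip [{'centre': [301.0, 304.4], 'conf': 0.63}]
side pallet_center [{'centre': [277.5, 302.3], 'conf': 0.92}]
[[304.06882591 299.31660129]] [[302.15005019 276.81960026]]
```

View pics/d1.png

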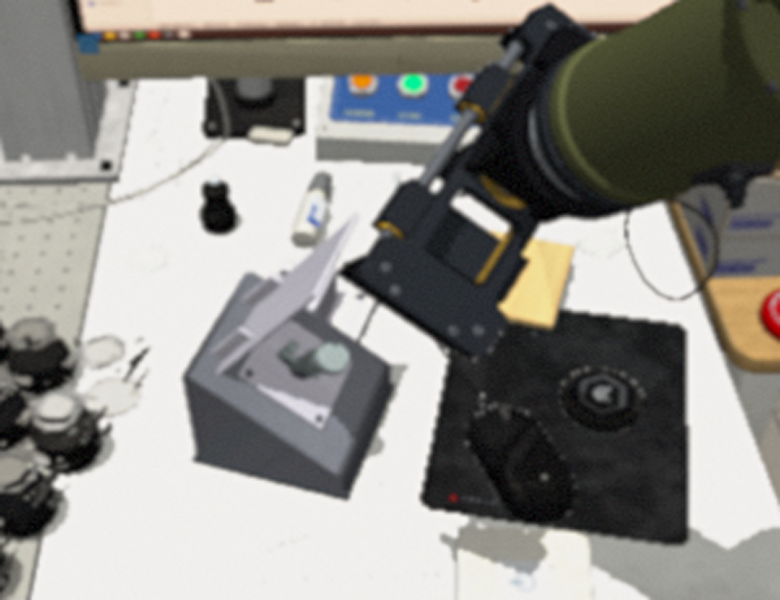

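>>> arm_command([
  [2.3, 1, 0, -0.5, -0.4, 0.4],
  [2.25, 2, 0, 0, 0, 0],
  [0, 2, 2, 0, 0, 0],
  [0, 2, 3, 0, 0, 0],
  [0, 0, 3, 0, 0, 0],
  [0, 0, 2, 0, 0, 0],
  [0, 0, 1.5, 0, 0, 0],
  [0, 0, 0, 0, 0, 0],
  [0, 0, 0, 0, 0, 0],
])

```text
t: 24.35
tool_pos: [0.5012, 0.1216, 0.1647]
tcp_rot: [0.285, 0.109, 0.927, -0.219]
ft_force: [1.3, -0.0, 0.3]
width: 0.0462
finger_force: 0.0
```

```bash
python3 - <<'E'
from pal import *
s=get_state();print(s['tool_pos'],s['qpos'].round(2),s['ft_force'],s['width'])
p,r=bat(25,.049,-1,-.004); print(p,delta(p,r))
c=capture('side')
cv2.imwrite('pics/e1.png',cv2.resize(c['image'][220:370,220:420],None,fx=4,fy=4,interpolation=cv2.INTER_CUBIC)[:,:,::-1])
E
```

```text
[0.50115721 0.12156925 0.16468871] [-1.08  0.    0.28  2.14  0.82  1.15  0.13] [ 1.32281889 -0.01951455  0.30694156] 0.046170350373992246
[0.53609592 0.08297996 0.10608552] (array([ 0.23, -0.24,  7.83]), array([ 0.02,  0.04, -0.18]))
```

View pics/e1.png

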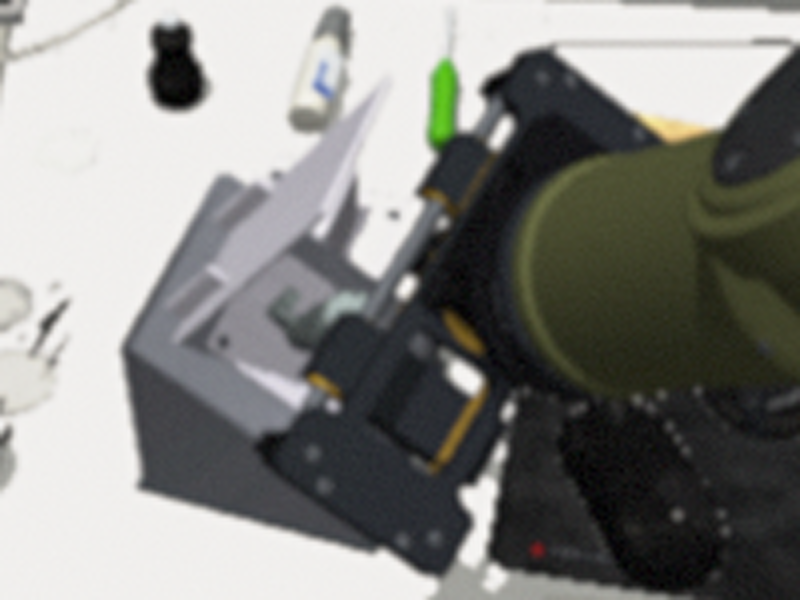

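>>> arm_command([
  [0.2, -0.2, 1, 0, 0, 0],
  [0, 0, 2, 0, 0, 0],
  [0, 0, 2, 0, 0, 0],
  [0, 0, 1, 0, 0, 0],
  [0, 0, 0, 0, 0, 0],
])

```text
t: 24.9
tool_pos: [0.5271, 0.0906, 0.1186]
tcp_rot: [0.284, 0.109, 0.927, -0.22]
ft_force: [-0.9, -0.4, 0.2]
width: 0.0463
finger_force: 0.0
```

>>> arm_command([
  [0, 0, 0.8, 0, 0, 0],
  [0, 0, 0.7, 0, 0, 0],
  [0, 0, 0, 0, 0, 0],
])

```text
t: 25.2
tool_pos: [0.5346, 0.0844, 0.1078]
tcp_rot: [0.284, 0.108, 0.927, -0.219]
ft_force: [-0.2, -0.1, 0.0]
width: 0.0461
finger_force: 0.0
```

```bash
python3 - <<'E'
from pal import *
s=get_state();print(s['tool_pos'],s['ft_force'],s['width'])
p,r=bat(25,.049,-1,-.004); print(p,delta(p,r))
E
```

```text
[0.53456002 0.0843541  0.10780715] [-0.20047079 -0.1200053   0.04607716] 0.046129063811654394
[0.53609592 0.08297996 0.10608552] (array([-0.04, -0.01,  0.27]), array([ 0.01,  0.03, -0.12]))
```

>>> arm_command([
  [0, 0, 0.1, 0, 0, 0],
  [0, 0, 0, 0, 0, 0],
  [0, 0, 0, 0, 0, 0],
  [0, 0, 0, 0, 0, 0],
  [0, 0, 0, 0, 0, 0],
  [0, 0, 0, 0, 0, 0],
], jaw=255)

```text
t: 25.8
tool_pos: [0.5349, 0.0839, 0.1078]
tcp_rot: [0.284, 0.109, 0.927, -0.22]
ft_force: [-4.2, -1.9, 5.2]
width: 0.0218
finger_force: 30.0
```

>>> arm_command([
  [0, 0, -0.3, 0, 0, 0],
  [0, 0, -0.4, 0, 0, 0],
  [0, 0, -0.3, 0, 0, 0],
  [0, 0, -0.2, 0, 0, 0],
  [0, 0, 0, 0, 0, 0],
])

```text
t: 26.3
tool_pos: [0.5292, 0.0886, 0.1158]
tcp_rot: [0.284, 0.109, 0.927, -0.22]
ft_force: [4.9, -4.5, -5.0]
width: 0.0214
finger_force: 29.3
```

```bash
python3 - <<'E'
from pal import *
s=get_state();print(s['tool_pos'],s['ft_force'],s['width'])
b=-Rq(s['tcp_rot']).as_matrix()[:,2]; print('force along tool -z',s['ft_force']@b)
p,r=bat(25,.049,-1,-.004); print(delta(p,r))
for n_ in('top','side'):
  c=capture(n_); print(place_of('bat_grip',c)[:1],proj(c,[bat(25,.068,1)[0],bat(25,.08,1)[0]]).tolist())
E
```

```text
[0.52923631 0.0885607  0.11580678] [ 4.87145425 -4.47017328 -5.02109856] 0.021414533790412995
force along tool -z -8.155435788036936
(array([-0.04,  0.07,  1.31]), array([-0.04,  0.  , -0.15]))
[{'centre': [233.0, 247.8], 'conf': 0.53}] [[249.5175684237064, 232.65696360302877], [245.69672553564578, 235.2771538133336]]
[{'centre': [301.1, 304.9], 'conf': 0.58}] [[304.06882590685814, 299.31660128932344], [306.3006802882442, 298.8777004265377]]
```

>>> arm_command([
  [0, 0, -0.2, 0, 0, 0],
  [0, 0, -0.1, 0, 0, 0],
  [0, 0, 0, 0, 0, 0],
])

```text
t: 26.8
tool_pos: [0.5278, 0.0898, 0.1179]
tcp_rot: [0.284, 0.109, 0.927, -0.22]
ft_force: [5.9, -5.2, -6.0]
width: 0.0221
finger_force: 29.3
```

>>> arm_command([
  [0, -0.45, 0.02, -4, 0, 0],
  [0, -0.56, 0.02, -5, 0, 0],
  [0, -0.56, 0.02, -5, 0, 0],
  [0, 0, 0, 0, 0, 0],
])

```text
t: 27.2
tool_pos: [0.5233, 0.0741, 0.1223]
tcp_rot: [0.296, 0.075, 0.947, -0.103]
ft_force: [7.4, -1.5, -7.6]
width: 0.0215
finger_force: 29.0
```

```bash
cat > chk.py <<'E'
from pal import *
s=get_state();Rm=Rq(s['tcp_rot']); b=-Rm.as_matrix()[:,2]
bf=Rf.inv().apply(b); th=np.degrees(np.arctan2(bf[1],bf@n)); print('theta',th,'u-tilt',bf@u)
d=Rf.inv().apply(s['tool_pos']-np.r_[F,0])-piv
print('rel u,y,n mm',(np.array([d@u,d[1],d@n])*1000).round(1),'along b',d@bf*1000,'|perp in plane|',(np.cross(u,bf)@d)*1000)
print('F tool',Rm.inv().apply(s['ft_force']).round(1),s['width'],s['finger_force'],'q',s['qpos'].round(2),s['t'])
E
python3 chk.py
```

```text
theta 10.822111646996175 u-tilt -0.0005242470247224858
rel u,y,n mm [-4.5 10.7 64.5] along b 65.39518634424087 |perp in plane| 1.639488554187526
F tool [-1.8  1.2 10.5] 0.021475465019326144 29.028520411162617 q [-0.96 -0.16  0.4   2.32  0.88  0.78  0.27] 27.2
```

>>> arm_command([
  [0, -0.56, 0.02, -5, 0, 0],
  [0, -0.56, 0.02, -5, 0, 0],
  [0, -0.56, 0.02, -5, 0, 0],
  [0, -0.56, 0.02, -5, 0, 0],
  [0, 0, 0, 0, 0, 0],
])

```text
t: 27.7
tool_pos: [0.5203, 0.0581, 0.1219]
tcp_rot: [0.298, 0.03, 0.954, 0.036]
ft_force: [11.2, -0.3, -4.2]
width: 0.0218
finger_force: 29.3
```

```bash
python3 chk.py
```

```text
theta -5.904272135523317 u-tilt 0.009583514957122933
rel u,y,n mm [-6.  -5.5 65.1] along b 65.27987876987109 |perp in plane| -1.2305820235815
F tool [-6.8 -0.3  9.8] 0.021796575374198338 29.30730443102675 q [-0.61 -0.3   0.36  2.41  0.45  0.44  0.92] 27.7
```

>>> arm_command([
  [0, 0, 0, 0, 2.5, 0],
  [0, 0, 0, 0, 2.5, 0],
  [0, 0, 0, 0, 0, 0],
])

```text
t: 28.0
tool_pos: [0.519, 0.0595, 0.1202]
tcp_rot: [0.253, 0.027, 0.966, 0.036]
ft_force: [7.4, -2.6, -6.1]
width: 0.0216
finger_force: 29.3
```

```bash
python3 chk.py
```

```text
theta -5.7890574684336835 u-tilt 0.10215860532397636
rel u,y,n mm [-8.1 -4.2 64.6] along b 63.48204533781457 |perp in plane| -2.3197049548345037
F tool [-3.6 -2.9  8.8] 0.021629117891866556 29.302783915272812 q [-0.69 -0.27  0.45  2.34  0.33  0.54  1.05] 28.0
```

>>> arm_command([
  [0, -0.55, 0, -5, 0, -0.5],
  [0, -0.55, 0, -5, 0, -0.5],
  [0, 0, 0, 0, 0, 0],
])

```text
t: 28.3
tool_pos: [0.5186, 0.051, 0.1189]
tcp_rot: [0.254, 0.004, 0.962, 0.1]
ft_force: [9.6, 1.8, -4.2]
width: 0.0214
finger_force: 29.7
```

```bash
python3 chk.py
```

```text
theta -13.591276859582884 u-tilt 0.10392750835439497
rel u,y,n mm [ -8.6 -12.8  63.3] along b 63.25156334396494 |perp in plane| -2.4251368596259977
F tool [-6.2  0.5  8.7] 0.02139554150094666 29.72696292694252 q [-0.69 -0.29  0.61  2.36  0.01  0.49  1.49] 28.3
```

>>> arm_command([
  [-0.1, -0.6, 0, -4.5, 1, -0.5],
  [-0.1, -0.6, 0, -4.5, 1, -0.5],
  [0, 0, 0, 0, 0, 0],
])

```text
t: 28.6
tool_pos: [0.5192, 0.0384, 0.1151]
tcp_rot: [0.236, -0.021, 0.958, 0.163]
ft_force: [6.9, 0.8, -4.6]
width: 0.0212
finger_force: 29.6
```

```bash
python3 chk.py
```

```text
theta -21.419470899180144 u-tilt 0.14062646038406937
rel u,y,n mm [ -9.3 -25.3  59.1] along b 62.335528612066554 |perp in plane| 1.9003925868700113
F tool [-4.  -1.4  7.2] 0.021180419147545204 29.64130487069383 q [-0.83 -0.28  0.9   2.33 -0.29  0.57  1.93] 28.6
```

>>> arm_command([
  [-0.1, -0.2, 0, -2, 0, -0.3],
  [0, -0.2, 0, -2, 0, -0.3],
  [0, 0, 0, 0, 0, 0],
])

```text
t: 28.9
tool_pos: [0.5201, 0.0364, 0.114]
tcp_rot: [0.236, -0.036, 0.952, 0.194]
ft_force: [5.7, -0.2, -5.7]
width: 0.0212
finger_force: 29.6
```

```bash
python3 chk.py
```

```text
theta -25.370392626878477 u-tilt 0.14127563004661228
rel u,y,n mm [ -9.  -27.2  57.6] along b 61.75567569160306 |perp in plane| -0.10770274740221274
F tool [-2.5 -3.1  7.1] 0.021217201756083142 29.565866991738403 q [-0.92 -0.28  1.06  2.31 -0.41  0.6   2.12] 28.9
```

>>> arm_command([
  [-0.05, 0, 0.3, 0, 0, 0],
  [-0.05, 0, 0.4, 0, 0, 0],
  [-0.05, 0, 0.35, 0, 0, 0],
  [0, 0, 0, 0, 0, 0],
])

```text
t: 29.3
tool_pos: [0.5259, 0.0402, 0.1074]
tcp_rot: [0.235, -0.036, 0.952, 0.195]
ft_force: [-13.6, -10.6, 15.8]
width: 0.0212
finger_force: 31.2
```

```bash
python3 chk.py
```

```text
theta -25.455206886209915 u-tilt 0.14237463152672347
rel u,y,n mm [ -8.4 -22.8  49.1] along b 52.386389094348054 |perp in plane| -0.46554137907938814
F tool [  4.5  -2.  -22.8] 0.021210577229224335 31.183832427766234 q [-0.97 -0.25  1.11  2.31 -0.46  0.59  2.16] 29.3
```

>>> arm_command([
  [0, 0, -0.2, 0, 0, 0],
  [0, 0, -0.1, 0, 0, 0],
])

```text
t: 29.5
tool_pos: [0.5243, 0.0403, 0.1089]
tcp_rot: [0.235, -0.037, 0.952, 0.194]
ft_force: [4.9, -1.1, -3.9]
width: 0.0216
finger_force: 30.3
```

>>> arm_command([
  [0, 0, 0, 0, 0, 0],
  [0, 0, 0, 0, 0, 0],
  [0, 0, 0, 0, 0, 0],
  [0, 0, 0, 0, 0, 0],
  [0, 0, 0, 0, 0, 0],
  [0, 0, 0, 0, 0, 0],
], jaw=110)

```text
t: 30.1
tool_pos: [0.5231, 0.0412, 0.1084]
tcp_rot: [0.234, -0.037, 0.952, 0.195]
ft_force: [-0.5, -0.4, 0.4]
width: 0.0487
finger_force: 0.0
```

```bash
python3 chk.py
```

```text
theta -25.50521640711612 u-tilt 0.14509801323978036
rel u,y,n mm [-10.1 -22.   51.6] along b 53.966449792670396 |perp in plane| -2.2811176877156876
F tool [ 0.2 -0.1 -0.7] 0.048704476954304306 0.0 q [-0.95 -0.26  1.09  2.31 -0.45  0.6   2.15] 30.1
```

>>> arm_command([
  [0.2, -0.2, -1, 0, 0, 0],
  [0.4, 0, -2, 0, 0, 0],
  [0.5, 0, -2, 0, 0, 0],
  [0.5, 0, -2, 0, 0, 0],
  [0.5, 0, -2, 0, 0, 0],
  [0.5, 0, -2, 0, 0, 0],
  [0, 0, 0, 0, 0, 0],
])

```text
t: 30.8
tool_pos: [0.4672, -0.0004, 0.1735]
tcp_rot: [0.237, -0.033, 0.952, 0.193]
ft_force: [-0.2, -1.1, 1.2]
width: 0.0492
finger_force: 0.0
```

```bash
python3 chk.py; python3 - <<'E'
from pal import *
for n_ in('top','side'):
  c=capture(n_)
  for t,p in(('bat_grip',bat(-25,.068,1)[0]),('pallet_center',np.r_[Wf(-40,-50),.026])):
    q=place_of(t,c); print(n_,t,[(x['centre'],round(x['conf'],2)) for x in q[:2]],proj(c,[p])[:,::-1].round(1).tolist())
  print('bat out 10mm/at -21deg',proj(c,[bat(-25,.078,1)[0],bat(-20,.075,1)[0]])[:,::-1].round(1).tolist())
E
```

```text
theta -25.15428804938559 u-tilt 0.13792350723358865
rel u,y,n mm [-15.3 -68.6 134.6] along b 147.46370630027874 |perp in plane| 4.800543039563933
F tool [-0.4 -0.5 -1.5] 0.049200629163209955 0.0 q [ 0.02 -0.3   0.29  2.31 -0.59  0.87  2.28] 30.8
top bat_grip [([232.0, 285.2], 0.47)] [[235.0, 283.3]]
top pallet_center [([218.4, 329.0], 0.66), ([220.3, 272.4], 0.52)] [[216.8, 330.1]]
bat out 10mm/at -21deg [[237.5, 285.5], [237.1, 281.1]]
side bat_grip [([277.7, 313.1], 0.8)] [[277.4, 314.0]]
side pallet_center [([276.5, 307.0], 0.56)] [[276.8, 302.2]]
bat out 10mm/at -21deg [[273.7, 317.2], [276.4, 316.0]]
```

>>> arm_command([
  [0, 0, -2, 0, 0, 0],
  [-1, 2, -2, 0, 0, 0],
  [-2, 3, -2, 0, 0, 0],
  [-2, 3, -2, 0, 0, 0],
  [-2, 3, -2, 0, 0, 0],
  [0, 3, -2, 0, 0, 0],
  [0, 0, 0, 0, 0, 0],
])

```text
t: 31.8
tool_pos: [0.5069, 0.0726, 0.3196]
tcp_rot: [0.22, -0.049, 0.952, 0.208]
ft_force: [0.6, 0.7, -0.6]
width: 0.0497
finger_force: 0.0
```

```bash
python3 - <<'E'
from pal import *
s=get_state();print(s['tool_pos'],s['qpos'].round(2),s['ft_force'])
C={n_:capture(n_) for n_ in('top','side')}
for n_,c in C.items():
  for t,p in(('bat_grip',bat(-25,.068,1)[0]),('pallet_center',np.r_[Wf(-40,-50),.026]),('bolt',np.r_[Wf(-64,-8.5),.02]),('glue_bottle',(.6114,-.1925,0)),('screwdriver',(.5436,-.2148,0)),('stopper3',(.7,-.1736,0)),('gift_box',(.3729,.1981,0))):
    q=place_of(t,c) if t!='bolt' else regions_of(t,c); print(n_,t,[(np.round(x['centre'],1).tolist(),round(x['conf'],2), int(x['mask'].sum()) if 'mask' in x else '') for x in q[:2]],proj(c,[p])[:,::-1].round(1).tolist())
c=C['top']; g=c['image'].mean(2)
f=lambda x,y,z:proj(c,np.r_[Wf(x,y),z])[0]
# profile along fixture x at plate top height, several y
for y in(-12,-30,-70,-92):
  P=np.array([f(x,y,.012) for x in np.arange(-92,14,2)],np.float32)
  print(y,cv2.remap(g.astype(np.float32),P[:,:1],P[:,1:],1)[:,0].astype(int).tolist())
for x in(-15,-55,-72):
  P=np.array([f(x,y,.012) for y in np.arange(-112,6,2)],np.float32)
  print(x,cv2.remap(g.astype(np.float32),P[:,:1],P[:,1:],1)[:,0].astype(int).tolist())
E
```

```text
[0.50689413 0.07257433 0.31957022] [ 0.19 -0.3  -0.03  2.02 -0.57  1.11  2.01] [ 0.63358996  0.67072632 -0.62931122]
top bat_grip [] [[235.0, 283.3]]
top pallet_center [([218.5, 328.9], 0.79, '')] [[216.8, 330.1]]
top bolt [([200.0, 272.5], 0.74, 2843), ([206.7, 327.5], 0.29, 544)] [[228.4, 307.3]]
top glue_bottle [([198.8, 403.7], 0.8, '')] [[198.2, 400.9]]
top screwdriver [([235.0, 415.6], 0.89, '')] [[232.3, 414.1]]
top stopper3 [([154.0, 386.2], 0.68, ''), ([325.0, 199.1], 0.57, '')] [[154.5, 389.1]]
top gift_box [([327.7, 201.1], 0.66, ''), ([195.1, 308.1], 0.66, '')] [[327.2, 199.4]]
side bat_grip [([279.5, 316.1], 0.67, ''), ([278.0, 304.2], 0.23, '')] [[277.4, 314.0]]
side pallet_center [([276.4, 305.1], 0.62, '')] [[276.8, 302.2]]
side bolt [] [[294.6, 306.4]]
side glue_bottle [([237.6, 304.7], 0.64, '')] [[241.6, 301.1]]
side screwdriver [([239.7, 327.8], 0.71, '')] [[239.5, 329.7]]
side stopper3 [([243.1, 329.1], 0.65, ''), ([243.0, 264.8], 0.51, '')] [[241.6, 264.7]]
side gift_box [([405.5, 379.2], 0.8, '')] [[404.0, 378.1]]
-12 [35, 36, 30, 15, 17, 22, 20, 18, 20, 18, 15
[... 958 characters left out ...]
 147, 150, 145, 179, 199, 215, 225, 232, 183, 97, 62, 34, 18, 9, 13, 21, 16, 5, 16, 128, 224, 237, 234, 235, 234, 235, 234, 234, 235, 237, 208, 150, 105, 51, 50, 82, 137, 161, 159, 163, 160, 138, 127, 128]
-55 [234, 236, 234, 234, 236, 227, 201, 154, 55, 45, 61, 66, 59, 37, 44, 48, 39, 38, 31, 24, 19, 17, 16, 16, 15, 16, 15, 16, 23, 27, 27, 34, 39, 41, 43, 35, 30, 23, 19, 24, 25, 33, 42, 45, 43, 40, 36, 34, 33, 30, 29, 28, 31, 34, 48, 57, 68, 91, 98]
-72 [234, 234, 235, 235, 234, 194, 158, 122, 35, 42, 42, 44, 39, 42, 40, 25, 19, 17, 18, 20, 17, 16, 22, 23, 21, 20, 21, 15, 20, 19, 16, 13, 17, 21, 21, 18, 16, 14, 10, 11, 17, 5, 10, 15, 14, 6, 16, 11, 8, 13, 15, 19, 13, 12, 17, 23, 15, 13, 17]
```

```bash
python3 -c "
from bench import *
print(finish_job())"
```

```text
the job is handed in; nothing more can be done
None
```

I handed the job in at about 32 s. The pallet is against the fence and the console side with no gap visible in the camera profile. The camera shows the toggle flipped to the pallet side and fully home. The arm is clear and the things around look undisturbed. I did not see the bolt itself; I infer it is out from the toggle position.

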